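Set a street luminaire on the mat and raise the work lamp over it

ROBOT

A 7-joint arm with a two-finger parallel gripper is mounted at the origin on the work surface. World frame = base frame: x ahead of the robot, y to its left, z up, the work surface at z = 0. Lengths are in m, angles in rad, forces in N, time in s.
With the tool pointing down it reaches from about 0.425 to 0.825 m from the base axis. Payload 3.6 kg.
Tool frame: the origin (TCP) lies midway between the tips of the shut fingers; the grasp point (between the pads) lies arm.hold_point_z behind it (arm.hold_point_z is the distance from the TCP to the grasp point, in m); z points along the fingers, y is the line along which they close (so a half turn about z gives the same grasp; the last joint's range is limited). The gripper opens to 93 mm and grips with 3 to 60 N. Pads are 15 mm wide; open, the fingers measure 128 mm over their backs; the gripper's body (75 mm by 188 mm) begins 65 mm behind the grasp point.
Start: joints at [1.159, 0.615, -0.013, 1.423, 0.008, 1.103, -0.04], TCP at [0.244, -0.602, 0.219] pointing down, gripper open.
Joint ranges: [-3.12, 3.12], [-0.3, 2.06], [-1.34, 1.32], [0.26, 2.42], [-1.36, 4.5], [0.01, 1.98], [-2.84, 2.84]. Speed limits (rad/s): [2.79, 2.79, 3.14, 3.14, 3.14, 3.14, 3.14].

INTERFACE

Orientations are given as a unit quaternion [w, x, y, z].
In Python, from workcell import arm, optics gives the robot as it stands.
- The arm moves only by the tool servo_tool, never from a script. Its argument "deltas" is text: rows parted by semicolons, each of 7 numbers parted by spaces: the shift along the tool's x, y, z in cm, then the turn, a rotation vector about the tool's x, y, z in degrees, then the opening, from 0 (shut) to 1 (fully open). In form: tx ty tz ax ay az hand; .... A call has 1 to 20 rows; each row is the pose to reach, as a shift and turn from the pose commanded when the call began, along the tool's axes at that moment; what a row does not reach only later rows make up. A row lasts 1/8 s, in which the tool goes at most 62.5 mm and 10.7 degrees, less where a joint would pass 70% of its speed; a pose out of reach is approached as far as the arm can. A call with a gripper value outside its range is refused whole. The fingers move at their own pace and stop on an object; "newtons" is the grip in N (left out, the last holds). Time passes only in rows, so rows that repeat a pose let the fingers close. It gives the time, the measured TCP pose, the force, the opening and the grip force at its end, in the units of the state.
- arm.get_obs(): the state, without advancing time (a new reading comes with each control period).
- optics.get_image(name): name is "side" or "top" or "wrist"; returns the picture (420x560x3 uint8, red, green, blue); there is no depth.
- optics.camera_info(name): a dict with "K" (3x3 intrinsics, pixels), "dist_coeffs" ([k1, k2, p1, p2, k3] as OpenCV has them; the pictures are not rectified), "xyz" and "attitude" of the camera in the world. Camera axes: x right, y up, looking along -z (the intrinsics and any distortion apply to the point x, -y, -z); pixel columns grow to the right and rows downward; lengths in m; the calibration is good to about 2 mm. A picture is of the moment at which its call begins: read the wrist's pose just before it. camera_info takes no time and is no camera call; for the wrist camera it gives the pose at the moment of the call.
- arm.job_done(): hands the job in; it is judged then, once.
The state is a dict: "clock": time; "qpos": joint angles; "joint_vel": joint speeds; "effort": joint torques, N m; "position": TCP position; "ee_rot": TCP orientation; "wrist_force": force on the tool from outside, world axes, zero at the start; "ft_torque": the same for the moment, N m; "gripper_width": finger opening in m; "grip_force": force on a finger pad.
Only numpy, scipy, OpenCV 4.12 (cv2) and the standard library are available. Lean on these libraries where they do the work, as an engineer would, in place of code of your own. Each camera call takes 0.05 s, during which the arm holds its last target. There are 200 camera calls.

TASK

Get the truck's locker top ready for servicing: first slide (do not lift) the small street luminaire across the deck onto the middle of the black rubber mat, lined up with it. Then squeeze the release button in the work lamp's carrying handle, pull the lamp straight up past its first stop to its second stop, and finish while still holding it up there by the handle with the button squeezed in, so that your mate in the locker below can do up the clamp. Leave the other things on the deck where they are.

Things in the scene. Friction and masses are not known exactly. Their poses are not given: they have to be found in the camera images.
- luminaire: The small white LED street luminaire, lens up, loose, 0.8 kg: 240 mm long (x), 120 mm wide (y). A slab 28 mm high all round; at its -x end the driver housing, 82 mm long, 108 mm wide, up to 55 mm high; the lens window is at +x. Not the two large ones (520 mm) at the back. Origin: centre of the underside, z up; the centre of mass lies about 10 mm from it towards -x.
- mat: Black rubber mat, flat on the deck (under 2 mm, nothing catches on its edge), 340 mm along x, 200 mm along y. Origin: its centre, at deck height; z up. The luminaire's long axis shall lie along the mat's x axis, either way round.
- handle (a point): Centre of the lamp's handle bar; rises with the lamp. Bar: 130 mm along x, 24 mm wide (y), 26 mm high (z up); stowed, its centre is 142 mm above the deck, with 23 mm free between bar and lamp head. Two 14 mm posts carry it, 58 mm either side. Button on the +y side. The lamp (0.7 kg) slides straight up and down only and sinks back if let go between stops.
- button_face (a point): Centre of the outer face of the grey release button: a push bar 32 mm (x) by 16 mm (z) amid the handle bar's +y side. 7 mm proud; it moves 6 mm along -y, 3 N starts it, 6 N holds it fully in. Pinching the middle of the bar across its width from above (31 mm over the button, 25 mm pressed) presses it, and a 25 N pinch also carries the lamp.
- button (a joint): Travel of the release button in m: 0 out (the lock pin engages), 0.006 fully pressed (pin drawn clear, from about 0.005).
- lamp (a joint): Height of the lamp above its stowed position in m: 0 stowed and locked, 0.09 first stop, 0.18 second stop, hard end at 0.183. A dark ring round the tube shows at the collar at each stop. It rises only with the button pressed; if that is let out on the way, the pin catches at the next stop it meets.
- photocell: Bystander: grey round photocell, 80 mm across, 52 mm high, standing. Origin: centre of the underside.
- screwdriver: Bystander: screwdriver lying along its x axis. Origin: on its length, at deck height.
- wrench: Bystander: wrench lying along its x axis. Origin: on its length, at deck height.
- tape: Bystander: black roll of tape lying flat, 104 mm across, 25 mm high. Origin: centre of the underside.
- lamp_base: Fixed aluminium flange, 110 mm square, with a collar 54 mm across and 40 mm high, bolted to the deck. The work lamp stands in it: a black floodlight head 170 x 60 x 56 mm (x, y, z) on an upright steel tube of 32 mm that telescopes down through the deck, with a bow handle on top. Glass towards -y, cooling fins towards +y. Origin: on the tube's axis, at deck height.
- spigot: Bystander at the front right: aluminium pole adaptor lying along its x axis, 100 mm long, 60 mm wide and high. Origin: centre of the underside.

How it is judged:
By the outcome, as a careful person would: the job done as asked, in the order asked, and still so for the second after the job is handed in, while the arm keeps its last pose, push and grip.
It also fails if it takes over 64 s, if anything falls off the work surface, if the arm or the gripper's body presses on something with over 40 N, if the wrist force passes 120 N, or if a joint passes its speed limit or range.

## Working session

There is one attempt and no reset: what is moved stays moved. The work goes in short steps, Python scripts to look and compute and a tool call to move; the robot and the scene stay as the last step left them, time stands still between calls to the robot, and variables do not carry over. Pictures are saved under pics/ and viewed, at most 10 in all, crops included, and the job is handed in when it is done.

Besides the shell and the picture viewer there is one more tool, called after "Call:" as name(argument=value, ...) on one line, values as JSON. servo_tool: Moves the arm, as the interface text tells. Its arguments: {"type":"object","properties":{"deltas":{"type":"string"},"newtons":{"type":"number"}},"required":["deltas"]}

```bash
ls; mkdir -p pics; cat > h.py <<'E'
import numpy as np, cv2
from scipy.spatial.transform import Rotation as R
from workcell import arm, optics
def rot(q): return R.from_quat([q[1],q[2],q[3],q[0]])
def cam(n):
    c=optics.camera_info(n); return np.array(c['K']),np.array(c['dist_coeffs']),np.array(c['xyz']),c['attitude']
def att(a):
    a=np.array(a); return a if a.shape==(3,3) else rot(a).as_matrix()
def ray(c,uv,z):
    K,d,p,a=c; u=cv2.undistortPoints(np.array([[uv]],float),K,d)[0,0]
    r=att(a)@np.array([u[0],-u[1],-1]); return p+r*(z-p[2])/r[2]
def proj(c,P):
    K,d,p,a=c; X=(np.array(P,float)-p)@att(a); X=X*[1,-1,-1]
    return cv2.projectPoints(X.reshape(-1,1,3),np.zeros(3),np.zeros(3),K,d)[0][:,0]
E
python3 - <<'E'
from h import *
for n in("top","side"):
    cv2.imwrite(f'pics/{n}0.png',cv2.resize(optics.get_image(n)[:,:,::-1],(800,600),interpolation=cv2.INTER_CUBIC)); print(n,cam(n))
print(arm.hold_point_z, arm.get_obs())
E
```

```text
pics
top (array([[387.80528598,   0.        , 277.8055647 ],
       [  0.        , 387.80528598, 211.88362433],
       [  0.        ,   0.        ,   1.        ]]), array([-0.07528397,  0.        ,  0.        ,  0.        ,  0.        ]), array([ 0.48791648, -0.09529311,  1.31726069]), array([-0.69885403, -0.02576424,  0.02463997,  0.71437533]))
side (array([[397.82761499,   0.        , 276.54286126],
       [  0.        , 397.82761499, 215.71117878],
       [  0.        ,   0.        ,   1.        ]]), array([-0.06091285,  0.        ,  0.        ,  0.        ,  0.        ]), array([-0.02827971,  0.65973499,  0.89874126]), array([-0.28391369, -0.14030013,  0.39514986,  0.86230243]))
0.0188 {'clock': 0.1, 'qpos': array([ 1.15949692,  0.61583481, -0.01262559,  1.42470713,  0.00809861,
        1.10340799, -0.04040027]), 'joint_vel': array([ 0.00094438, -0.00223067,  0.00079374, -0.00418473,  0.00043113,
       -0.00212265,  0.00168733]), 'effort': array([ 2.60704081e-03, -4.60038829e+01,  2.09997632e-01, -1.66243440e+01,
       -6.13488397e-02,  1.69305888e-02,  9.23335733e-05]), 'position': array([ 0.24374459, -0.60180985,  0.21759945]), 'ee_rot': array([-1.13021131e-03,  9.81540689e-01,  1.91249956e-01, -2.31348786e-04]), 'wrist_force': array([-0.20631236, -0.14555712,  0.33483062]), 'ft_torque': array([ 6.62349573e-05,  1.68861284e-02, -2.87296585e-02]), 'grip_force': 0.0, 'gripper_width': 0.09286664292599416}
```

View pics/top0.png

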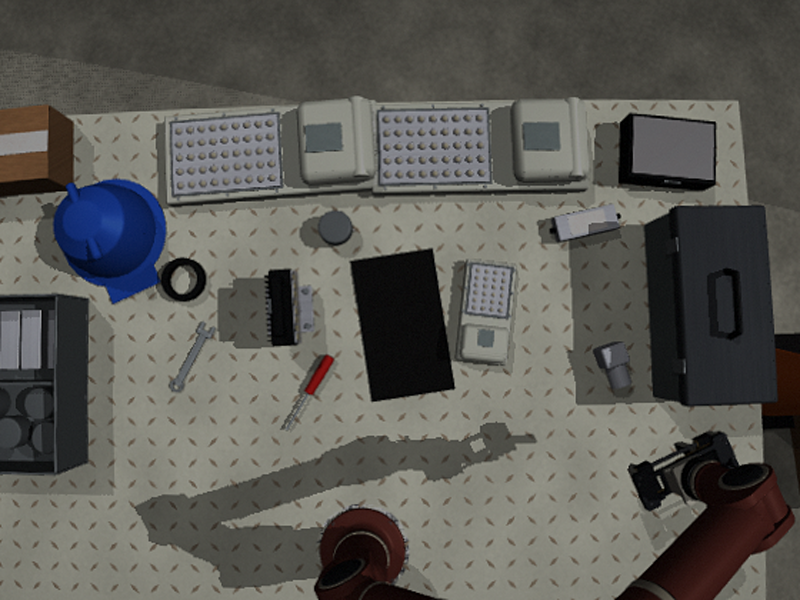

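View pics/side0.png

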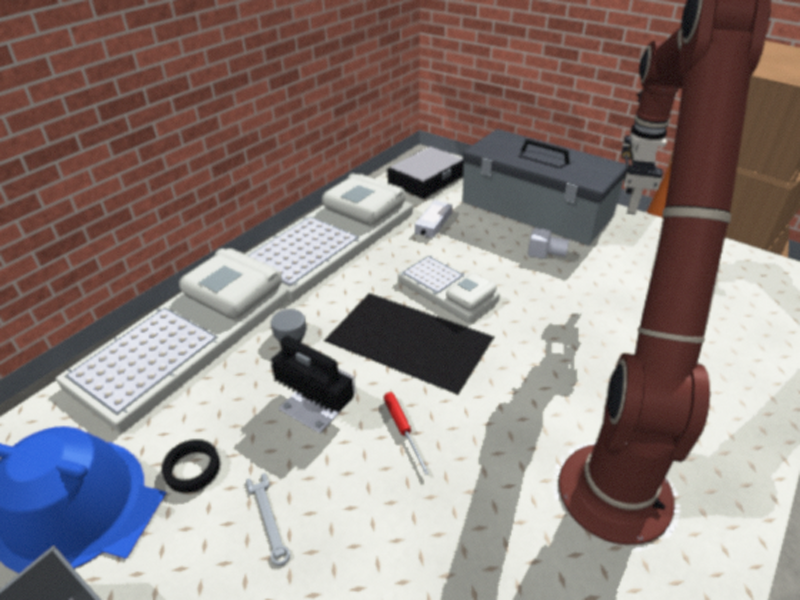

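The top view shows the mat near (402,325), the luminaire near (487,312) with its driver housing toward the robot, and the lamp near (290,307) in 800x600 pixels. I'll enlarge that area.

```bash
python3 - <<'E'
from h import *
im=cv2.imread('pics/top0.png'); 
i=optics.get_image('top')[:,:,::-1]
cv2.imwrite('pics/topc.png',cv2.resize(i[160:290,180:380],(800,520),interpolation=cv2.INTER_CUBIC))
E
```

```text
(no output)
```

View pics/topc.png

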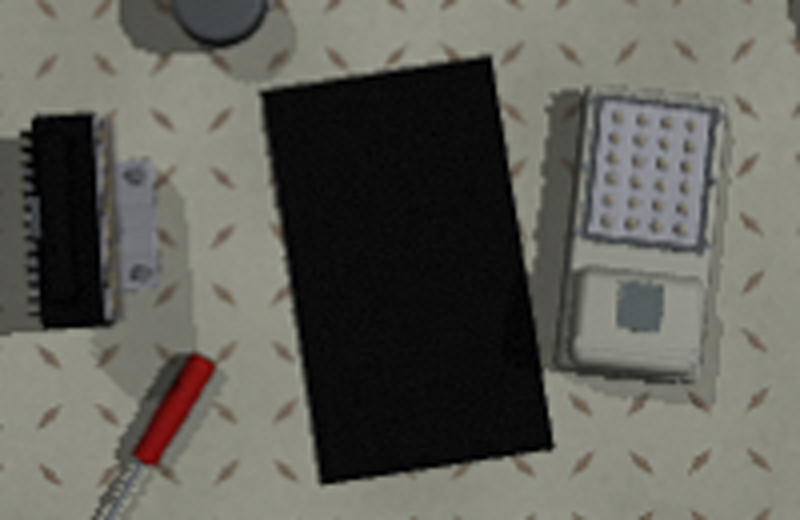

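The crop shows mat corners at (262,91), (491,57), (553,449), (321,483), the luminaire to its right with its lens end away from the robot, and the lamp head at left with the flange's -y edge at x≈155.

```bash
python3 - <<'E'
from h import *
c=cam('top'); f=lambda u,v,z: ray(c,(180+(u+.5)/4-.5,160+(v+.5)/4-.5),z)
m=np.array([f(*p,0.001) for p in[(262,91),(491,57),(553,449),(321,483)]]); print('mat',m.round(4),m.mean(0),np.linalg.norm(m-np.roll(m,-1,0),axis=1))
d=m[0]+m[1]-m[2]-m[3]; print('yaw',np.degrees(np.arctan2(d[1],d[0])))
for n,z,P in[('lum slab',.028,[(590,88),(729,102),(695,382),(558,370)]),('lens',.028,[(597,95),(720,103),(705,250),(585,237)]),('housing',.055,[(580,268),(705,280),(695,370),(573,358)]),('head',.116,[(35,117),(95,115),(105,326),(42,326)]),('flange',.01,[(152,160),(157,289)]),('bolt',.01,[(137,175),(140,273)])]:
    q=np.array([f(*p,z) for p in P]); print(n,q.round(4).tolist(),q.mean(0).round(4),np.linalg.norm(q-np.roll(q,-1,0),axis=1).round(4))
    if len(q)==4: d=q[0]+q[1]-q[2]-q[3]; print('yaw',np.degrees(np.arctan2(d[1],d[0])))
    else: d=q[0]-q[1]; print('yaw',np.degrees(np.arctan2(d[1],d[0])))
i=optics.get_image('side')[:,:,::-1]; a=i[225:305,180:260]
a=np.clip(a.astype(float)*2.2,0,255).astype(np.uint8)
b=i[165:235,270:370]
cv2.imwrite('pics/sidec.png',np.hstack([cv2.resize(a,(400,400),interpolation=cv2.INTER_CUBIC),cv2.resize(b,(400,400*70//100),interpolation=cv2.INTER_CUBIC).copy() if 0 else cv2.copyMakeBorder(cv2.resize(b,(400,280),interpolation=cv2.INTER_CUBIC),0,120,0,0,0)]))
t=optics.get_image('top')[:,:,::-1]
g=cv2.resize(t[180:250,180:225],(386,600),interpolation=cv2.INTER_CUBIC).astype(float); g=255*(g/255)**.4
cv2.imwrite('pics/lamp.png',np.hstack([g.astype(np.uint8),cv2.copyMakeBorder(cv2.resize(a,(400,400),interpolation=cv2.INTER_CUBIC),0,200,0,0,0)]))
E
```

```text
mat [[ 0.6857  0.0155  0.001 ]
 [ 0.7107 -0.1813  0.001 ]
 [ 0.3761 -0.2249  0.001 ]
 [ 0.352  -0.0288  0.001 ]] [ 0.53113835 -0.10489197  0.001     ] [0.19839164 0.33746128 0.19764004 0.33665835]
yaw 7.48702055214633
lum slab [[0.6782, -0.262, 0.028], [0.6639, -0.3787, 0.028], [0.4307, -0.3418, 0.028], [0.4434, -0.2282, 0.028]] [ 0.554  -0.3027  0.028 ] [0.1176 0.2361 0.1143 0.2372]
yaw -8.593848044425695
lens [[0.6721, -0.2677, 0.028], [0.6632, -0.3711, 0.028], [0.54, -0.3538, 0.028], [0.5531, -0.2539, 0.028]] [ 0.6071 -0.3116  0.028 ] [0.1038 0.1244 0.1008 0.1198]
yaw -7.303748857796363
housing [[0.5266, -0.2457, 0.055], [0.5145, -0.3476, 0.055], [0.4416, -0.3369, 0.055], [0.4537, -0.2379, 0.055]] [ 0.4841 -0.292   0.055 ] [0.1026 0.0736 0.0998 0.0733]
yaw -7.223777153021415
head [[0.6522, 0.1843, 0.116], [0.6526, 0.137, 0.116], [0.4878, 0.1306, 0.116], [0.4888, 0.1797, 0.116]] [0.5703 0.1579 0.116 ] [0.0473 0.1649 0.0492 0.1635]
yaw 1.9135306605610591
flange [[0.6275, 0.1091, 0.01], [0.5181, 0.1061, 0.01]] [0.5728 0.1076 0.01  ] [0.1095 0.1095]
yaw 1.5842119063433886
bolt [[0.615, 0.122, 0.01], [0.5319, 0.1203, 0.01]] [0.5734 0.1212 0.01  ] [0.0832 0.0832]
yaw 1.160071487008014
```

View pics/lamp.png

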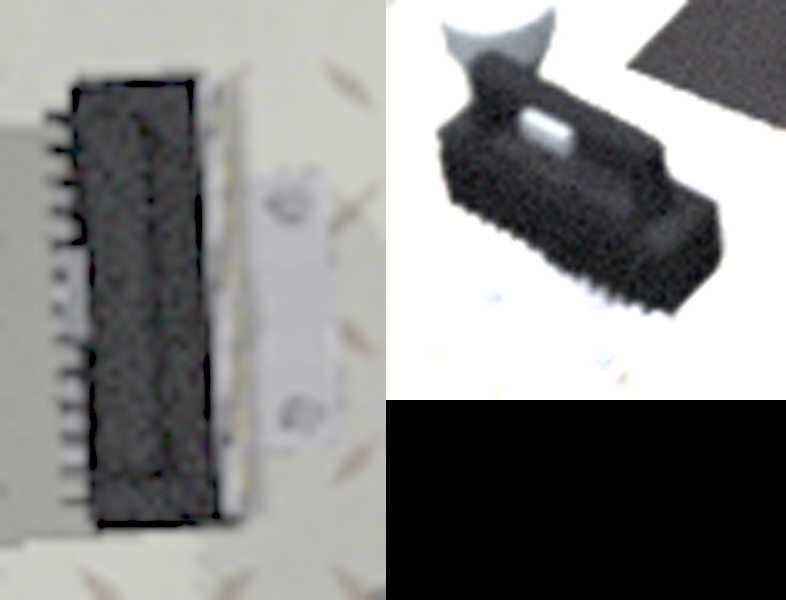

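Both crops agree: the handle bar lies along x over the lamp at about (0.572, 0.163) with yaw 1.6°, and the pale button is on the +y side. I'll push the luminaire's -y side with both open fingers.

```bash
cat >> h.py <<'E'
def rel(targets):
    "targets: (x,y,z,toolx yaw deg): shifts in cm in the tool axes, turn"
    o=arm.get_obs(); Rt=rot(o['ee_rot']); p=o['position']
    for x,y,z,w in targets:
        d=Rt.inv().apply(np.array([x,y,z])-p)*100
        T=R.from_euler('ZX',[w,180],degrees=True)
        print(d.round(2),np.degrees((Rt.inv()*T).as_rotvec()).round(1))
def lum(x,y,w,off,lx=-.005):  # tcp pose beside the -y side of the luminaire at x,y,w; tool x yaw w+90
    r=R.from_euler('z',w,degrees=True).apply([lx,-.06-off,0]); return x+r[0],y+r[1],w+90
E
python3 - <<'E'
from h import *
x,y,w=lum(.556,-.303,-7.5,.035)
rel([(.28,-.42,.2,22),(x,y,.1,w),(x,y,.008,w)])
c=cam('top'); print(ray(c,(610/1.4286,365/1.4286),.03), ray(c,(650/1.4286,300/1.4286),.2),cam('wrist'))
E
```

```text
[ 10.19 -15.52   1.83] [-0.1  0.   0.1]
[35.04 -7.98 11.82] [ -0.1  -0.  -60.4]
[35.04 -7.96 21.02] [ -0.1  -0.  -60.4]
[ 0.42291504 -0.58912141  0.03      ] [ 0.56181454 -0.61421359  0.2       ] (array([[348.54208728,   0.        , 278.77684841],
       [  0.        , 348.54208728, 211.0986539 ],
       [  0.        ,   0.        ,   1.        ]]), array([0.00437268, 0.        , 0.        , 0.        , 0.        ]), array([ 0.31882959, -0.57110086,  0.38463811]), array([ 0.82058751, -0.12068701,  0.08268067, -0.55248049]))
```

Call:
servo_tool(deltas="5 -8 1 0 0 0 1; 10 -15.5 2 0 0 0 1; 15 -14 4 0 0 -10 1; 20 -12.5 6 0 0 -20 1; 25 -11 8 0 0 -30 1; 30 -9.5 10 0 0 -40 1; 35 -8 12 0 0 -50 1; 35 -8 12 0 0 -60.4 1; 35 -8 15 0 0 -60.4 1; 35 -8 19 0 0 -60.4 1; 35 -8 21 0 0 -60.4 1; 35 -8 21 0 0 -60.4 1", newtons=20)

```text
clock: 1.75
position: [0.5374, -0.3963, 0.0071]
ee_rot: [-0.002, 0.752, 0.659, -0.0]
wrist_force: [0.5, -0.6, 0.3]
gripper_width: 0.0934
grip_force: 0.0
```

```bash
python3 - <<'E'
from h import *
cv2.imwrite('pics/w1.png',optics.get_image('wrist')[:,:,::-1])
i=optics.get_image('top')[:,:,::-1]
cv2.imwrite('pics/t1.png',np.vstack([cv2.resize(i[160:290,180:380],(460,299),interpolation=cv2.INTER_CUBIC)]))
a=cv2.imread('pics/w1.png'); b=cv2.imread('pics/t1.png')
cv2.imwrite('pics/wt1.png',np.hstack([cv2.resize(a,(440,330)),cv2.copyMakeBorder(b,0,31,0,0,0)[:, :360]]))
E
```

```text
(no output)
```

View pics/wt1.png

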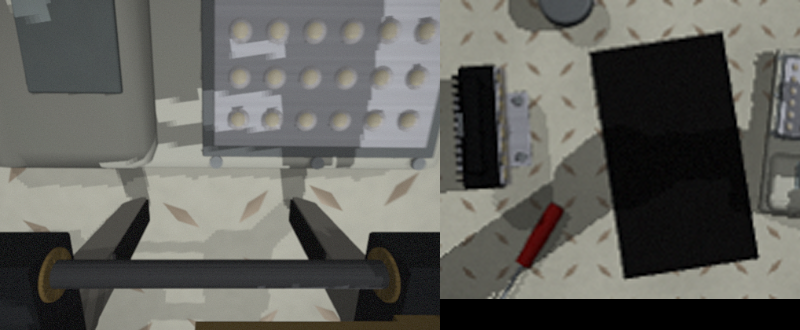

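Wrist view: the luminaire's -y edge (rows ~165–170) is parallel to the finger line within about 1°, with the fingertips at (140,205) and (297,205). Now I'll push.

```bash
python3 - <<'E'
from h import *
L=[(.556,-.303,-7.5)]+[(.556-.0067*k/5,-.303+.0592*k/5,-7.5+3*k) for k in range(1,6)]+[(.5493-.0183*f,-.2438+.1388*f,7.5) for f in(.5,.95)]
rel([(a,b,.008,w) for a,b,w in (lum(*l,.009) for l in L)])
E
```

```text
[ 2.67 -0.08  0.18] [ 0.1  0.  -0.1]
[ 3.81 -0.    0.18] [ 0.1  0.  -3.1]
[4.97 0.07 0.18] [ 0.1  0.  -6.1]
[6.15 0.14 0.17] [ 0.1  0.1 -9.1]
[7.34 0.21 0.17] [  0.1   0.1 -12.1]
[8.56 0.28 0.17] [  0.1   0.1 -15.1]
[15.32 -1.54  0.16] [  0.1   0.1 -15.1]
[21.4  -3.17  0.16] [  0.1   0.1 -15.1]
```

Call:
servo_tool(deltas="1.3 0 0 0 0 0 1; 2.5 0 0 0 0 0 1; 3.2 0 0 0 0 -1.5 1; 3.8 0 0 0 0 -3 1; 4.4 0 0 0 0 -4.5 1; 5 0.1 0 0 0 -6 1; 5.6 0.1 0 0 0 -7.5 1; 6.2 0.1 0 0 0 -9 1; 6.8 0.2 0 0 0 -10.5 1; 7.3 0.2 0 0 0 -12 1; 8 0.2 0 0 0 -13.5 1; 8.6 0.3 0 0 0 -15 1; 10.2 -0.2 0 0 0 -15 1; 11.8 -0.6 0 0 0 -15 1; 13.4 -1 0 0 0 -15 1; 15 -1.4 0 0 0 -15 1; 16.6 -1.9 0 0 0 -15 1; 18.2 -2.3 0 0 0 -15 1; 19.8 -2.7 0 0 0 -15 1; 20.8 -3 0 0 0 -15 1")

```text
clock: 4.35
position: [0.5365, -0.1883, 0.0096]
ee_rot: [0.002, 0.659, 0.752, -0.001]
wrist_force: [1.3, -6.6, 4.8]
gripper_width: 0.0931
grip_force: 3.2
```

```bash
python3 - <<'E'
from h import *
a=optics.get_image('wrist')[:,:,::-1]; K=cam('wrist'); print(K[2:])
i=optics.get_image('top')[:,:,::-1]
b=cv2.resize(i[160:290,180:380],(615,400),interpolation=cv2.INTER_CUBIC)[:,100:400]
cv2.imwrite('pics/wt2.png',np.hstack([cv2.copyMakeBorder(cv2.resize(a,(500,375)),0,25,0,0,0),b]))
E
```

```text
(array([ 0.52576997, -0.10511504,  0.17591409]), array([ 0.98713958, -0.14547965, -0.00917879,  0.06562669]))
```

View pics/wt2.png

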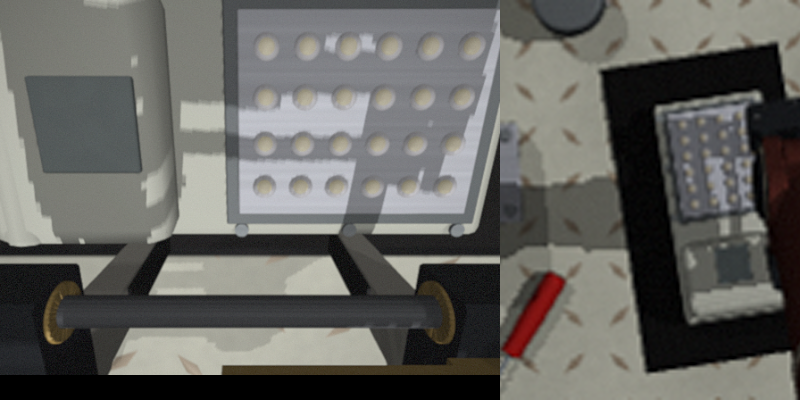

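```bash
python3 - <<'E'
from h import *
c=cam('top'); s=3.075
f=lambda u,v,z: ray(c,(180+(u-400+.5)/s-.5,160+(v+.5)/s-.5),z)
q=np.array([f(*p,.028) for p in[(655,104),(690,323)]]); 
m=np.array([f(*p,.001) for p in[(603,72),(648,372)]]); print(q,m,np.linalg.norm(q[0]-q[1]),np.linalg.norm(m[0]-m[1]))
d=q[0]-q[1]; w=np.degrees(np.arctan2(d[1],d[0])); print('lum yaw',w)
r=R.from_euler('z',-7.5,degrees=True).apply
mc=np.array([.5311,-.1049,0]); print('corners in mat frame',r(q-mc).round(4),r(m-mc).round(4))
o=arm.get_obs(); print(o['position'],rot(o['ee_rot']).as_euler('ZXY',degrees=True)); print('tcp in mat',r(o['position']-mc))
# wrist: housing/lens features at z
k=cam('wrist'); g=lambda u,v,z: r(ray(k,(u*1.12,v*1.12),z)-mc).round(4)
print('slab edge',g(200,237,.028),g(470,235,.028),'mat edge',g(220,255,.001),g(310,256,.001),'lens -x edge',g(225,222,.028))
E
```

```text
[[ 0.64283316 -0.04470637  0.028     ]
 [ 0.40528882 -0.07775041  0.028     ]] [[ 0.68324909  0.01360872  0.001     ]
 [ 0.35106867 -0.03022938  0.001     ]] 0.2398316583994745 0.33506060677979715
lum yaw 7.919414843755092
corners in mat frame [[ 0.1186  0.0451  0.028 ]
 [-0.1212  0.0433  0.028 ]] [[ 0.1663  0.0976  0.001 ]
 [-0.1687  0.0975  0.001 ]]
[ 0.53607329 -0.18606594  0.00921043] [-8.24426265e+01  9.98846942e-03  1.79991116e+02]
tcp in mat [-0.00566354 -0.0811207   0.00921043]
slab edge [-0.0309 -0.0704  0.028 ] [ 0.1089 -0.0689  0.028 ] mat edge [-0.0235 -0.0957  0.001 ] [ 0.0329 -0.0963  0.001 ] lens -x edge [-0.0177 -0.062   0.028 ]
```

The luminaire's centre is about 14 mm short across the mat, and its lengthwise position and yaw are good. I'll push 14 mm more, retract, and go over the lamp.

Call:
servo_tool(deltas="0.4 0 0 0 0 0 1; 0.7 0 0 0 0 0 1; 1 0 0 0 0 0 1; 1.3 0 0 0 0 0 1; 1.4 0 0 0 0 0 1; 1.4 0 0 0 0 0 1; -1 0 0 0 0 0 1; -2.5 0 -3 0 0 0 1; -2.5 0 -9 0 0 0 1; -2 0 -15 0 0 0 1; 2 1 -20 0 0 -10 1; 7 2 -25 0 0 -20 1; 12 4 -27 0 0 -30 1; 17 6 -27 0 0 -40 1; 22 7 -27 0 0 -50 1; 27 8 -26 0 0 -60 1; 31 8.1 -25 0 0 -70 1; 34.1 8.1 -25 0 0 -80 1; 34.1 8.1 -25 0 0 -84.1 1; 34.1 8.1 -25 0 0 -84.1 1")

```text
clock: 6.95
position: [0.5704, 0.1627, 0.2575]
ee_rot: [-0.002, -0.015, 1.0, 0.0]
wrist_force: [0.5, -0.3, 0.4]
gripper_width: 0.0931
grip_force: 0.0
```

```bash
python3 - <<'E'
from h import *
import pickle
o=arm.get_obs(); print(o['position'],rot(o['ee_rot']).as_euler('ZXY',degrees=True),o['qpos'])
k=cam('wrist'); a=optics.get_image('wrist')[:,:,::-1]; pickle.dump(k,open('k.pkl','wb'))
for z in(.142,.155,.116): print(z,proj(k,[[.572,.163,z]]))
i=optics.get_image('top')[:,:,::-1]
b=cv2.resize(i[160:290,230:330],(400,520),interpolation=cv2.INTER_CUBIC)
a=(255*(a/255.)**.5).astype(np.uint8)
cv2.imwrite('pics/wt3.png',np.hstack([cv2.copyMakeBorder(cv2.resize(a,(400,300)),0,220,0,0,0),b])); cv2.imwrite('pics/w3.png',a)
E
```

```text
[0.5703747  0.16265385 0.25750621] [ 1.66218379e+00  1.77777484e-02 -1.79763815e+02] [ 0.15715791  0.60072812 -0.80859811  1.52025946  0.44823662  1.21818483
  0.87824084]
0.142 [[277.62984027 208.57686332]]
0.155 [[277.59439993 213.02099265]]
0.116 [[277.69239783 200.73179457]]
```

View pics/wt3.png

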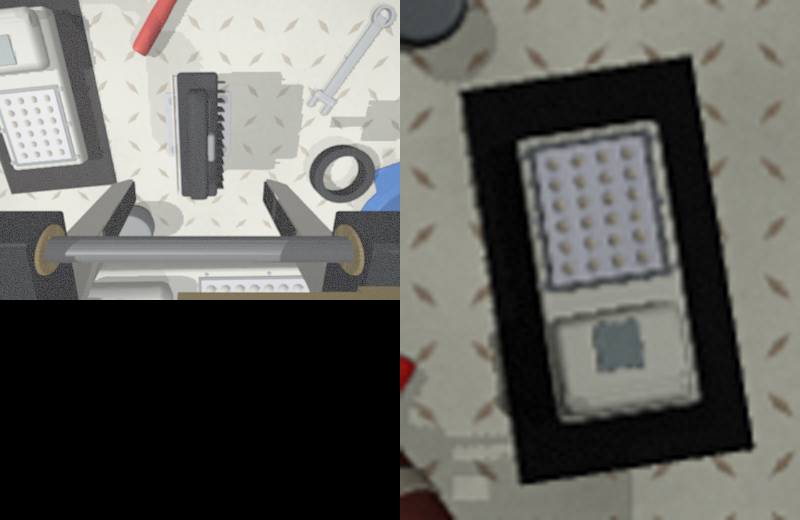

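```bash
python3 - <<'E'
from h import *
c=cam('top'); f=lambda p,z: ray(c,(230+(p[0]-400+.5)/4-.5,160+(p[1]+.5)/4-.5),z)
q=np.array([f(p,.028) for p in[(516,143),(659,121),(700,403),(560,424)]]); m=np.array([f(p,.001) for p in[(462,91),(692,57),(753,449),(521,483)]])
for n,v in(('lum',q),('mat',m)):
    d=v[0]+v[1]-v[2]-v[3]; print(n,v.mean(0),np.degrees(np.arctan2(d[1],d[0])),np.linalg.norm(v-np.roll(v,-1,0),axis=1).round(4))
print(R.from_euler('z',-7.5,degrees=True).apply(q.mean(0)-m.mean(0)))
a=cv2.imread('pics/w3.png')[90:290,200:360]; cv2.imwrite('pics/w3c.png',cv2.resize(a,(480,600),interpolation=cv2.INTER_CUBIC))
E
```

```text
lum [ 0.52730918 -0.10634892  0.028     ] 7.294509143706908 [0.121  0.237  0.117  0.2364]
mat [ 0.53113377 -0.10510638  0.001     ] 7.4149357234458915 [0.1992 0.3373 0.1976 0.3367]
[-0.00395405 -0.0007327   0.027     ]
```

View pics/w3c.png

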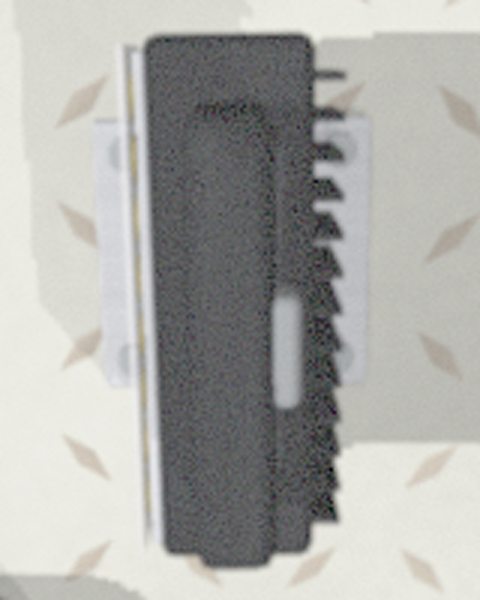

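The luminaire is centred within about 4 mm and 0.2°. In the wrist crop the button is at (287,352), and the bar runs from x≈187 to 272 with its far end at y≈567.

```bash
python3 - <<'E'
from h import *
import pickle
k=pickle.load(open('k.pkl','rb')); f=lambda u,v,z: ray(k,(200+(u+.5)/3-.5,90+(v+.5)/3-.5),z)
print('button ends',f(287,294,.15),f(287,409,.15),'faces',f(273,352,.15),f(301,352,.15))
print('bar',f(187,352,.155),f(272,352,.155),'end',f(238,567,.155),f(230,108,.155))
print('flange corners',f(92,120,.008),f(370,112,.008),f(372,383,.008),f(108,385,.008))
print('head',f(146,36,.106),f(314,36,.106),f(162,552,.106),f(310,552,.106))
rel([(.5725,.163,.123,181.6)])
E
```

```text
button ends [0.55178794 0.17669386 0.15      ] [0.58433546 0.17809153 0.15      ] faces [0.56805154 0.17357222 0.15      ] [0.56782865 0.18120312 0.15      ]
bar [0.56731892 0.15034004 0.155     ] [0.56665454 0.17308116 0.155     ] end [0.63051715 0.16587086 0.155     ] [0.50352319 0.16009921 0.155     ]
flange corners [0.51648878 0.10601176 0.008     ] [0.51029433 0.21370945 0.008     ] [0.62017574 0.22174944 0.008     ] [0.62426548 0.11161487 0.008     ]
head [0.48621829 0.13493839 0.106     ] [0.48477864 0.18370797 0.106     ] [0.65108464 0.14107851 0.106     ] [0.64964671 0.19065741 0.106     ]
[-0.16  0.14 13.49] [-0.  -0.1 -0.1]
```

Call:
servo_tool(deltas="0.1 0 4 0 0 0 1; 0.1 0 8 0 0 0 1; 0.1 0 11 0 0 0 1; 0.1 0 13 0 0 0 1; 0.1 0 13.4 0 0 0 1; 0.1 0 13.4 0 0 0 1; 0.1 0 13.4 0 0 0 0; 0.1 0 13.4 0 0 0 0; 0.1 0 13.4 0 0 0 0; 0.1 0 13.4 0 0 0 0; 0.1 0 13.4 0 0 0 0; 0.1 0 13.4 0 0 0 0; 0.1 0 13.4 0 0 0 0; 0.1 0 13.4 0 0 0 0", newtons=32)

```text
clock: 8.8
position: [0.5711, 0.1619, 0.1246]
ee_rot: [0.0, -0.014, 1.0, 0.0]
wrist_force: [0.5, 0.3, -0.6]
gripper_width: 0.0247
grip_force: 31.9
```

The 24.7 mm opening means the button is fully pressed. Now the lift.

Call:
servo_tool(deltas="0 0 -0.6 0 0 0 0; 0 0 -1.6 0 0 0 0; 0 0 -2.6 0 0 0 0; 0 0 -3.6 0 0 0 0; 0 0 -4.6 0 0 0 0; 0 0 -5.6 0 0 0 0; 0 0 -6.6 0 0 0 0; 0 0 -7.6 0 0 0 0; 0 0 -8.6 0 0 0 0; 0 0 -9.6 0 0 0 0; 0 0 -10.6 0 0 0 0; 0 0 -11.6 0 0 0 0; 0 0 -12.6 0 0 0 0; 0 0 -13.6 0 0 0 0; 0 0 -14.6 0 0 0 0; 0 0 -15.6 0 0 0 0; 0 0 -16.6 0 0 0 0; 0 0 -17.4 0 0 0 0; 0 0 -18 0 0 0 0; 0 0 -18 0 0 0 0")

```text
clock: 11.3
position: [0.5711, 0.1619, 0.3057]
ee_rot: [0.0, -0.013, 1.0, 0.0]
wrist_force: [2.9, 2.3, -6.2]
gripper_width: 0.0246
grip_force: 31.9
```

```bash
python3 - <<'E'
from h import *
i=optics.get_image('side')[:,:,::-1]; o=arm.get_obs(); print(o['position'],o['wrist_force'],o['gripper_width'],o['grip_force'])
t=optics.get_image('top')[:,:,::-1]
a=cv2.resize(i[130:330,140:300],(480,600),interpolation=cv2.INTER_CUBIC)
a=(255*(a/255.)**.6).astype(np.uint8)
cv2.imwrite('pics/f.png',np.hstack([a,cv2.copyMakeBorder(cv2.resize(t[140:300,250:350],(312,500)),0,100,0,0,0)]))
print(proj(cam('side'),[[.569,.1625,.04],[.569,.1625,0]]))
E
```

```text
[0.5710386  0.16191514 0.3054188 ] [ 2.2001647   2.0185865  -4.37576019] 0.024553222046912185 31.94561541080475
[[219.26186763 273.6322005 ]
 [220.80340415 282.72313813]]
```

View pics/f.png

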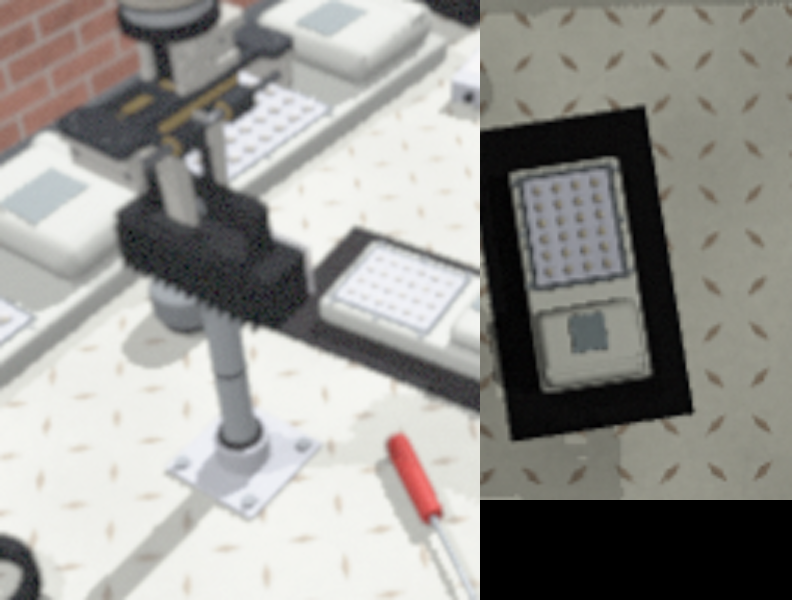

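The second dark ring sits at the collar (240,430), the first ring is above it at (230,375), and the button is still squeezed (24.6 mm). The rise is about 0.180–0.181 m and the luminaire is centred on the mat. I'll hand it in.

```bash
python3 -c "
from workcell import arm; print(arm.job_done())"
```

```text
the job is handed in; nothing more can be done
None
```

The job is handed in: the luminaire was slid onto the middle of the mat (about 4 mm off centre, under 0.5° out of line), and the lamp is held at its second stop by the handle with the button squeezed in.

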